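# Raise the spice caddy one rung on its ladder rack

### The arm

A 7-joint arm with a two-finger parallel gripper is mounted at the origin on a cart in front of the work surface, level with it; the furniture and walls round the work are solid. World frame = base frame: x ahead of the robot, y to its left, z up, the work surface at z = 0. Lengths are in m, angles in rad, forces in N, time in s.
With the tool pointing down it reaches from about 0.425 to 0.925 m from the base axis. Payload 6.8 kg.
Tool frame: the origin (TCP) lies midway between the tips of the shut fingers; the grasp point (between the pads) lies 19 mm behind it; z points along the fingers, y is the line along which they close (so a half turn about z gives the same grasp; the last joint's range is limited). The gripper opens to 85 mm and grips with 20 to 120 N. Pads are 22 mm wide; open, the fingers measure 114 mm over their backs; the gripper's body (76 mm by 85 mm) begins 54 mm behind the grasp point. The pads swing forward as they close: fully open they stand 13 mm farther back than shut.
Start: joints at [-1.406, 0.477, 0.022, 1.555, -0.011, 1.109, -0.083], TCP at [0.182, 0.65, 0.231] pointing down, gripper open.
Joint ranges: [-2.96, 2.96], [-0.34, 2.1], [-1.41, 1.46], [0.24, 2.44], [-1.37, 4.51], [0.17, 1.92], [-2.96, 2.96]. Speed limits (rad/s): [2.39, 2.39, 3.14, 3.14, 3.14, 3.14, 3.14].

### API

Orientations are given as a rotation vector (axis times angle).
In Python, from rig import env gives the robot as it stands. Calls block until the motion is done:
- env.move_pose(position, orientation): joint-space move of the TCP to a pose.
- env.move_linear(position, feed=0.15, rotation=None): straight line of the TCP; rotation=None keeps the orientation; feed is the mean speed in m/s.
- env.move_joints(angles): joint-space move.
- env.gripper_to(opening, effort=None): finger opening in m; effort is the grip in N (None keeps the last); returns when the fingers have stopped.
- env.pause(seconds).
- env.inverse_kinematics(position, orientation): joint angles nearest the present ones, or None.
- env.grab_frame(name): name is "side" or "top" or "wrist"; returns the picture (480x640x3 uint8, red, green, blue); there is no depth.
- env.camera_info(name): a dict with "fx", "fy", "cx", "cy" (pixels), "R" (3x3) and "t" (3): a world point X has camera coordinates R X + t. Camera axes: x right, y down, z forward; pixel columns grow to the right and rows downward; lengths in m; the calibration is good to about 2 mm. The wrist camera is an equidistant fisheye: a pixel r from the principal point sees the ray r / f radians off the axis. A picture is of the moment at which its call begins: read the wrist's pose just before it. camera_info takes no time and is no camera call; for the wrist camera it gives the pose at the moment of the call.
A pose or a line that the arm cannot do raises env.IKError and nothing moves.
- env.sign_off(): hands the job in; it is judged then, once.
Readings, each from a call of its own:
- env.get_time_s(): time.
- env.get_joint_pos(): joint angles.
- env.get_joint_velocities(): joint speeds.
- env.get_joint_torque(): joint torques, N m.
- env.get_ee_pos(): TCP position.
- env.get_tcp_rot(): TCP orientation.
- env.get_force(): force on the tool from outside, world axes, zero at the start.
- env.get_ft_torque(): the same for the moment, N m.
- env.get_grip_width(): finger opening in m.
- env.get_grip_force(): force on a finger pad.
Only numpy, scipy, OpenCV 4.12 (cv2) and the standard library are available. Lean on these libraries where they do the work, as an engineer would, in place of code of your own. Each camera call takes 0.05 s, during which the arm holds its last target. There are 200 camera calls.

### The job

The spice caddy is on the lower rung of its little ladder rack: lift it by its handle until its catch has gone right past the upper rung, without forcing it against the buffer bar above, then lower it gently until it hangs on that upper rung, and let go. Do not let it drop or slam, never press it hard against the rack, keep both jars standing in it, and leave the other things on the worktop alone.

Things in the scene. Friction and masses are not known exactly. Their poses are not given: they have to be found in the camera images.
- caddy_handle (a point): Centre of the caddy's handle: a level black bar 70 mm long (its y), 14 mm wide (x), 14 mm high, rounded, on an upright 12 mm post in the middle of the tray, 161 mm above the worktop at the start. z is up, x points from the handle to the ladder, away from the robot. The uprights stand 135 mm behind the handle, the buffer bar 90 mm behind it. Its underside is 28 mm above the jars' tops.
- caddy (a joint): Height of the caddy in m: 0 on the lower rung (start) and growing upward; it slides freely, only up and down. The upper rung's clamp is set by hand: the caddy hangs on it at 0.048 to 0.072. The pawl falls back about 21 mm above that hanging height; lowered sooner, the caddy just slides down again. 29 mm above it the sprung buffer bar is met (4 N per mm, 8 mm travel); touching it lightly is harmless.
- rack: The ladder rack, fixed on the worktop, place and yaw vary: aluminium foot plate 215 x 190 x 10 mm, two steel uprights 286 mm high, 12 mm thick, 150 mm apart, 10 mm rungs between them, the caddy in front; the clamp on the uprights carries the upper rung and, 58 mm above it, the buffer bar. Origin on the worktop midway between the uprights; x away from the robot, y along the rungs, z up.
- jar_gold_centre (a point): Centre of the loose spice jar with the gold cap, 45 x 44 x 100 mm, 0.11 kg, standing in the tray 46 mm to the left (+y) of the post, its z axis up.
- jar_white_centre (a point): Centre of the loose spice jar with the white cap, 47 x 47 x 98 mm, 0.11 kg, standing in the tray 46 mm to the right (-y) of the post, its z axis up.
- bottle_centre (a point): Bystander: small sauce bottle, 48 mm across, 183 mm high, standing left of the rack; the point is about half-way up.
- mug_centre (a point): Bystander: white mug, 89 x 120 x 98 mm with its handle, right of the rack; the point is half-way up.
- garlic_centre (a point): Bystander: garlic bulb, 56 mm, right of the rack; the point is half-way up.
- caddy_tray (a point): Middle of the tray's inner floor, 135 mm straight below the handle's centre; same axes. The steel tray is 120 x 170 mm with a rim 22 mm high. With its two jars it weighs 0.55 to 0.85 kg. On its back is a black gravity pawl (catch), 37 mm long, that swings down out of the way as it is lifted past a rung and falls back by itself once past; the caddy then hangs by it.
Mind the look-alikes: they are no part of the job. What is shaped like the part that bears jar_white_centre but black or orange is not meant.

How it is judged:
By the outcome, as a careful person would: the job done as asked, in the order asked, and still so for the second after the job is handed in, with the robot touching nothing.
It also fails if it takes over 45 s, if anything falls off the work surface, if the arm or the gripper's body presses on something with over 40 N, if the wrist force passes 120 N, or if a joint passes its speed limit or range.

## Working session

There is one attempt and no reset: what is moved stays moved. The work goes in short steps, each a Python script; the robot and the scene stay as the last script left them, time stands still between calls to the robot, and variables do not carry over. Pictures are saved under pics/ and viewed, at most 10 in all, crops included, and the job is handed in when it is done.

```bash
ls; mkdir -p pics; python3 - <<'E'
from rig import env
import cv2
for n in("side","top"):
    cv2.imwrite(f"pics/{n}0.png",env.grab_frame(n)[:,:,::-1]); c=env.camera_info(n); print(n,c)
print(env.get_time_s(),env.get_tcp_rot(),env.get_force())
E
```

```text
pics
side {'fx': 465.9509655577695, 'fy': 465.9509655577695, 'cx': 314.5732039469592, 'cy': 242.6250456413057, 'R': array([[ 0.92062941, -0.39024298, -0.01232536],
       [-0.20624042, -0.45925622, -0.86403045],
       [ 0.33152132,  0.79799383, -0.50328865]]), 't': array([-0.5302136 ,  0.18797067,  0.80713334])}
top {'fx': 497.4783978866855, 'fy': 497.4783978866855, 'cx': 320.1784241490981, 'cy': 237.10619400152407, 'R': array([[ 0.02635475, -0.99960838,  0.009408  ],
       [-0.99418635, -0.02719234, -0.1041829 ],
       [ 0.10439793, -0.00660759, -0.99451366]]), 't': array([-0.06792277,  0.55327203,  1.08701659])}
0.1 [-4.27085235e-01 -3.11231016e+00  2.51942637e-03] [-0.30578471 -0.35776111 -0.32679405]
```

View pics/side0.png

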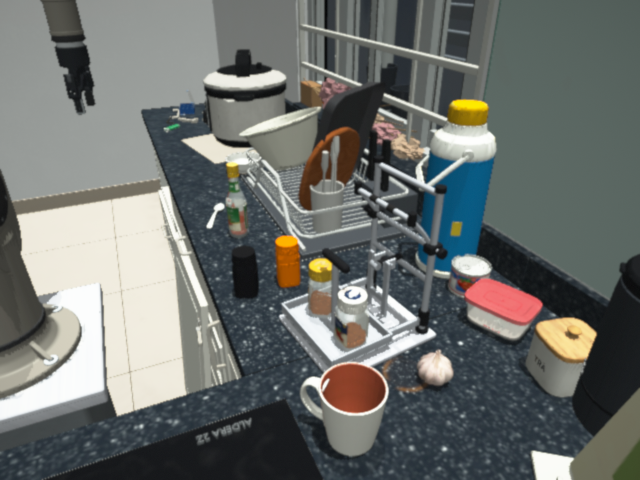

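View pics/top0.png

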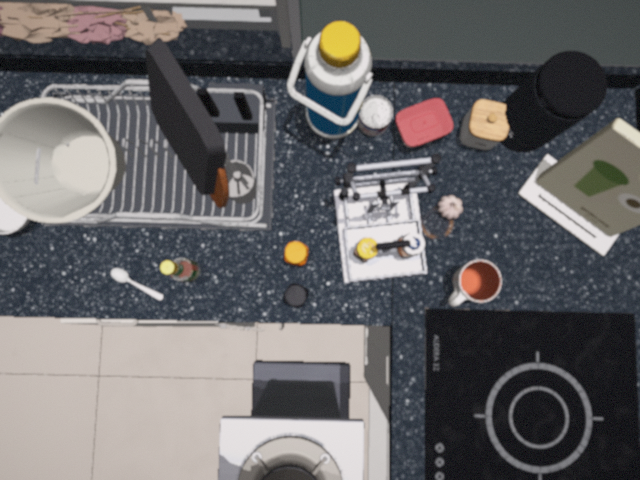

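The side view shows the caddy's handle at about (336,260), with the gold jar at (320,280) and the white jar at (352,310). In the top view the handle is at about (393,246), the gold cap at (367,248) and the white cap at (415,243). I'll mask and magnify this area.

```bash
cat > h.py <<'E'
import numpy as np, cv2
from rig import env
def ray(n,u,v):
    c=env.camera_info(n); d=np.array([(u-c['cx'])/c['fx'],(v-c['cy'])/c['fy'],1.])
    return -c['R'].T@c['t'], c['R'].T@d
def onplane(n,u,v,z):
    o,d=ray(n,u,v); return o+d*(z-o[2])/d[2]
def proj(n,X):
    c=env.camera_info(n); p=c['R']@np.asarray(X)+c['t']
    return np.array([c['fx']*p[0]/p[2]+c['cx'],c['fy']*p[1]/p[2]+c['cy']])
def tri(a,b):
    (o1,d1),(o2,d2)=ray(*a),ray(*b)
    s=np.linalg.lstsq(np.c_[d1,-d2],o2-o1,rcond=None)[0]
    p,q=o1+s[0]*d1,o2+s[1]*d2; return (p+q)/2,np.linalg.norm(p-q)
E
python3 - <<'E'
from h import *
t=cv2.imread('pics/top0.png'); s=cv2.imread('pics/side0.png')
a=cv2.resize(t[140:290,320:445],None,fx=3.2,fy=3.2,interpolation=cv2.INTER_CUBIC)
b=cv2.resize(s[130:370,270:455],None,fx=2,fy=2,interpolation=cv2.INTER_CUBIC)
print(a.shape,b.shape)
cv2.imwrite('pics/crop.png',np.hstack([a,b]))
# handle: dark pixels near
for n,im,(x0,y0,x1,y1) in(('top',t,(372,236,412,256)),('side',s,(318,245,356,275))):
    m=(im[y0:y1,x0:x1].max(2)<60).astype(np.uint8)
    k,l,st,ce=cv2.connectedComponentsWithStats(m)
    i=1+np.argmax(st[1:,4]); print(n,st[i],ce[i]+[x0,y0])
    ys,xs=np.nonzero(l==i); print(cv2.minAreaRect(np.c_[xs+x0,ys+y0].astype(np.float32)))
hsv=cv2.cvtColor(t,cv2.COLOR_BGR2HSV)
m=cv2.inRange(hsv[235:262,352:382],(20,120,100),(35,255,255)); ys,xs=np.nonzero(m); g=(xs.mean()+352,ys.mean()+235)
print('gold',g,onplane('top',*g,0.126))
print('mid guess',onplane('top',393,246,.165))
E
```

```text
(480, 400, 3) (480, 370, 3)
top [  5   6  31   8 123] [391.16260163 245.12195122]
((392.11553955078125, 245.2514190673828), (5.245973110198975, 30.411439895629883), 81.25383758544922)
side [  0   0  38  29 330] [336.47272727 259.23030303]
((338.0799560546875, 260.5599670410156), (26.870058059692383, 37.90092468261719), 81.8698959350586)
gold (np.float64(366.5450450450451), np.float64(249.13963963963965)) [ 0.52259713 -0.1478327   0.126     ]
mid guess [ 0.52696597 -0.19590021  0.165     ]
```

View pics/crop.png

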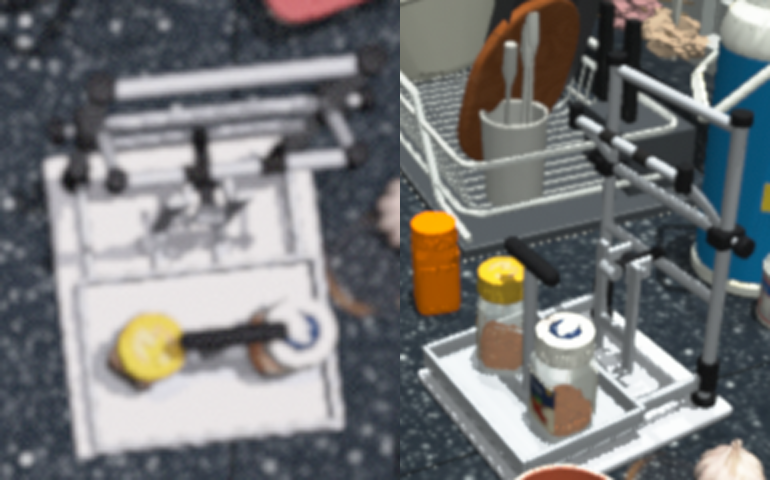

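The crops show the handle running from about (376,246.6) to (410.5,243) in the top view and from (324,250) to (349,267.5) in the side view. The upper rung, buffer bar and clamp sit behind it. Next I'll triangulate.

```bash
python3 - <<'E'
from h import *
C,e=tri(('top',393.1,245),('side',336.7,258.9)); print('handle',C,e)
f=lambda x,y:(320+x/3.2,140+y/3.2)
def yaw(a,b,z):
    A,B=onplane('top',*f(*a),z),onplane('top',*f(*b),z); d=A-B; return np.degrees(np.arctan2(-d[0],d[1])),np.linalg.norm(d)
print('handle',yaw((178,341),(290,330),.165)); print('bar',yaw((118,88),(355,67),.286))
print('plate',yaw((85,455),(343,425),.0)); print('tray',yaw((75,285),(305,262),.045))
for X in ([.05,.85],[.2,.7]): pass
# gap caps tri
print('gold',tri(('top',*f(150,345)),('side',270+500/2,130+265/2)))
print('white',tri(('top',*f(295,328)),('side',270+566/2,130+330/2)))
y=np.radians(5); ax=np.array([np.cos(y),np.sin(y),0])
print('uprights origin',C+.135*ax)
from scipy.spatial.transform import Rotation as R
q0=env.get_joint_pos()
for s in(0,180):
  for yy in (5,):
    r=R.from_euler('z',yy+s,degrees=True)*R.from_matrix(np.array([[0,1,0],[1,0,0],[0,0,-1.]]))
    print(s,(r.as_matrix()).round(2).tolist(),env.inverse_kinematics(C+[0,0,.12],r.as_rotvec()),env.inverse_kinematics(C,r.as_rotvec()))
E
```

```text
handle [ 0.530849   -0.19681738  0.16506473] 0.004060215178054861
handle (np.float64(7.172059998946022), np.float64(0.06945191829009703))
bar (np.float64(6.8020744006079825), np.float64(0.13084843862815373))
plate (np.float64(8.116307842351262), np.float64(0.18610857068584583))
tray (np.float64(7.320617353912221), np.float64(0.16076379408052596))
gold (array([ 0.62986947, -0.25568588,  0.18347866]), np.float64(0.31200048368193073))
white (array([ 0.63004826, -0.33858337,  0.17242996]), np.float64(0.28027714499021167))
uprights origin [ 0.66533529 -0.18505136  0.16506473]
0 [[-0.09, 1.0, 0.0], [1.0, 0.09, 0.0], [0.0, 0.0, -1.0]] [-0.54084639  0.38068485  1.03455032  1.80248849 -0.35560411  1.16151906
  0.69451642] [-0.4062329   0.50372459  0.87387803  1.92582727 -0.47856173  0.93360654
  0.78842421]
180 [[0.09, -1.0, -0.0], [-1.0, -0.09, 0.0], [0.0, 0.0, -1.0]] [-0.6591202   0.52335681  1.2903764   1.80709966 -0.53536611  1.22680057
 -2.26623233] [-0.59952265  0.75316304  1.2747613   1.93471398 -0.8197472   1.10836139
 -2.03324673]
```

```bash
cat >> h.py <<'E'
from scipy.spatial.transform import Rotation as R
def down(deg): return (R.from_euler('z',deg,degrees=True)*R.from_matrix(np.array([[0,1,0],[1,0,0],[0,0,-1.]]))).as_rotvec()
E
python3 - <<'E'
from h import *
o=down(7.3)
t=env.get_time_s()
env.move_pose([0.15,0.47,0.33],env.get_tcp_rot()); print(env.get_time_s())
env.move_pose([0.46,0.10,0.33],o); print(env.get_time_s())
env.move_pose([0.525,-0.197,0.27],o)
env.gripper_to(0.06,30)
print(env.get_time_s(),env.get_ee_pos(),env.get_joint_pos(),env.get_force())
c=env.camera_info('wrist');print(c, -c['R'].T@c['t'])
np.savez('w1.npz',**c)
cv2.imwrite('pics/w1.png',env.grab_frame('wrist')[:,:,::-1])
E
```

```text
0.9417
2.7
4.2583 [ 0.52518207 -0.19645123  0.27010106] [-0.5592635   0.40128636  1.06651068  1.8344438  -0.38732433  1.13502312
  0.77027398] [-0.50073456  0.05041744  0.07258428]
{'fx': 371.64829954431775, 'fy': 371.64829954431775, 'cx': 324.5910564611619, 'cy': 237.45537845221799, 'R': array([[ 9.91547178e-01,  1.29746562e-01, -1.51691837e-04],
       [ 1.22947936e-01, -9.39216047e-01,  3.20557360e-01],
       [ 4.14487440e-02, -3.17866396e-01, -9.47229094e-01]]), 't': array([-0.49591329, -0.30320879,  0.33293989])} [ 0.51520038 -0.11460511  0.41249093]
```

View pics/w1.png

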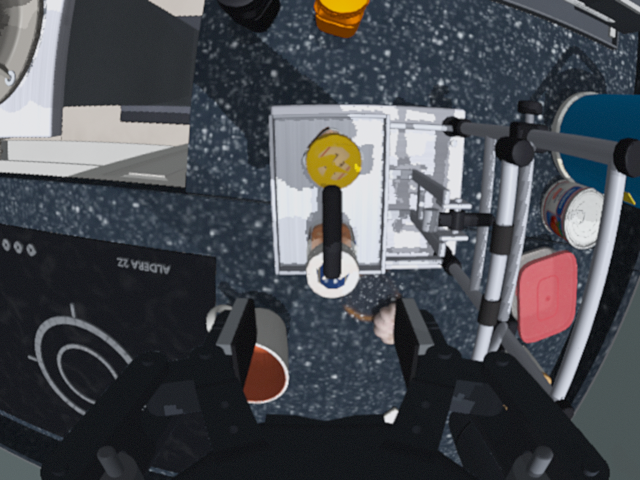

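The wrist view shows the handle lying vertically in the image, from (332,187) to (332,277), between the gold and white caps. So the yaw fits. I'll compute its position from this.

```bash
cat >> h.py <<'E'
def wray(c,u,v):
    p=np.array([u-c['cx'],v-c['cy']]); r=np.hypot(*p); th=r/c['fx']
    d=np.r_[p/r*np.sin(th),np.cos(th)]; return -c['R'].T@c['t'],c['R'].T@d
def wplane(c,u,v,z):
    o,d=wray(c,u,v); return o+d*(z-o[2])/d[2]
E
python3 - <<'E'
from h import *
c=np.load('w1.npz'); im=cv2.imread('pics/w1.png')
m=(im[180:285,310:355].max(2)<55)
k,l,st,ce=cv2.connectedComponentsWithStats(m.astype(np.uint8)); i=1+np.argmax(st[1:,4]); print(st[i],ce[i]+[310,180])
m=l==i
for v in (15,30,50,70,90):
    xs=np.nonzero(m[v])[0]; print(v+180,xs.min()+310,xs.max()+310,wplane(c,(xs.min()+xs.max())/2+310.5,v+180,.163).round(4))
ys=np.nonzero(m.any(1))[0]; a,b=ys.min()+180,ys.max()+181
A=wplane(c,332.5,a,.161);B=wplane(c,332.5,b,.161);print(A,B,np.linalg.norm(A-B),(A+B)/2)
d=A-B;print(np.degrees(np.arctan2(-d[0],d[1])))
E
```

```text
[  13    6   19   93 1602] [331.582397   230.91697878]
195 323 340 [ 0.5272 -0.1672  0.163 ]
210 323 340 [ 0.5286 -0.1778  0.163 ]
230 323 340 [ 0.5306 -0.1922  0.163 ]
250 323 340 [ 0.5326 -0.2071  0.163 ]
270 323 339 [ 0.5344 -0.2226  0.163 ]
[ 0.5267503  -0.16130612  0.161     ] [ 0.53629803 -0.23066819  0.161     ] 0.07001610891915926 [ 0.53152416 -0.19598716  0.161     ]
7.837539810350221
```

```bash
python3 - <<'E'
from h import *
o=down(7.5)
env.move_linear([.531,-.196,.20],rotation=o); env.move_linear([.531,-.196,.142],feed=.06)
print(env.get_ee_pos(),env.get_force())
env.gripper_to(0.0,20)
env.pause(.2); print(env.get_time_s(),env.get_grip_width(),env.get_grip_force(),env.get_force(),env.get_ft_torque(),env.get_ee_pos())
E
```

```text
[ 0.53123482 -0.1961805   0.14234512] [ 1.20697925 -0.41535982 -0.64583503]
6.7167 0.01297543160769723 24.23004001379013 [-2.97396381  0.38127862  5.11858551] [0.22056534 0.81045127 0.14475288] [ 0.53038559 -0.19607189  0.14220262]
```

```bash
python3 - <<'E'
from h import *
env.gripper_to(0.0,60); env.pause(.1)
p=env.get_ee_pos(); print(p,env.get_force().round(1)); z0=p[2]
x,y=.531,-.196
x,y=p[0],p[1]
for d in (.01,.03,.05,.06): 
    env.move_linear([x,y,z0+d],feed=.05); print(d,round(env.get_ee_pos()[2]-z0,4),env.get_force().round(1),env.get_grip_width().__round__(4))
base=env.get_force()[2]; log=[]
d=.06
while d<.105:
    d+=.0015; env.move_linear([x,y,z0+d],feed=.03); f=env.get_force()
    print(round(d,4),round(env.get_ee_pos()[2]-z0,4),f.round(1))
    if np.hypot(f[0],f[1])>15 or abs(f[2]-base)>5: print('stop');break
print(env.get_time_s())
E
```

```text
[ 0.53037985 -0.196074    0.14229514] [-4.   1.   6.4]
0.01 0.01 [ 0.4 -3.  -5. ] 0.0129
0.03 0.0301 [ 1.7 -1.4 -5.9] 0.0127
0.05 0.0501 [ 2.1 -1.3 -6.1] 0.0129
0.06 0.0602 [ 0.9 -1.2 -6.4] 0.0133
0.0615 0.0615 [ 0.5 -1.1 -6.3]
0.063 0.063 [ 0.8 -1.8 -6.9]
0.0645 0.0646 [ 1.1 -1.1 -5.5]
0.066 0.0661 [ 2.2 -0.6 -5.7]
0.0675 0.0676 [ 0.2 -1.5 -6.6]
0.069 0.0691 [ 0.9 -0.4 -6.2]
0.0705 0.0706 [ 1.1 -0.8 -6.9]
0.072 0.0721 [ 1.2 -0.2 -5.8]
0.0735 0.0736 [ 0.8 -0.8 -5.7]
0.075 0.0751 [ 0.1 -0.2 -6.7]
0.0765 0.0766 [ 0.3 -0.4 -5.5]
0.078 0.0781 [ 0.8 -0.9 -5.4]
0.0795 0.0796 [ 0.1 -1.6 -5.3]
0.081 0.0811 [ 0.6 -0.6 -5.8]
0.0825 0.0826 [ 0.7 -1.  -5.8]
0.084 0.084 [ 0.3  0.3 -5.8]
0.0855 0.0855 [ 0.   0.7 -6.1]
0.087 0.0871 [ 0.7 -1.1 -5.4]
0.0885 0.0886 [ 0.9  0.  -6.5]
0.09 0.0901 [ 0.4 -0.5 -6.1]
0.0915 0.0916 [ 0.3  0.3 -6.3]
0.093 0.093 [-0.2 -0.7 -6.3]
0.0945 0.0942 [  2.4  -1.4 -11.2]
0.096 0.0956 [  4.3  -2.5 -16.6]
stop
14.8417
```

```bash
python3 - <<'E'
from h import *
p=env.get_ee_pos(); x,y=p[0],p[1]; z0=.14230
env.move_linear([x,y,z0+.080],feed=.03); env.move_linear([x,y,z0+.069],feed=.03); print(env.get_force().round(1))
d=.069
while d>.052:
    d-=.001; env.move_linear([x,y,z0+d],feed=.02); f=env.get_force()
    print(round(d,4),round(env.get_ee_pos()[2]-z0,4),f.round(1))
    if f[2]>-1: print('stop');break
print(env.get_time_s())
cv2.imwrite('pics/s2.png',cv2.resize(env.grab_frame('side')[100:360,260:470,::-1],None,fx=2.2,fy=2.2,interpolation=cv2.INTER_CUBIC))
E
```

```text
[ 0.7 -0.2 -6.2]
0.068 0.068 [ 1.1 -0.8 -6.9]
0.067 0.067 [ 0.6 -0.6 -7.5]
0.066 0.0659 [ 0.9 -0.2 -6.4]
0.065 0.0649 [ 0.8 -1.  -6.9]
0.064 0.064 [ 0.9 -0.5 -6.1]
0.063 0.0633 [-1.5 -0.  -0.1]
stop
17.5417
```

View pics/s2.png

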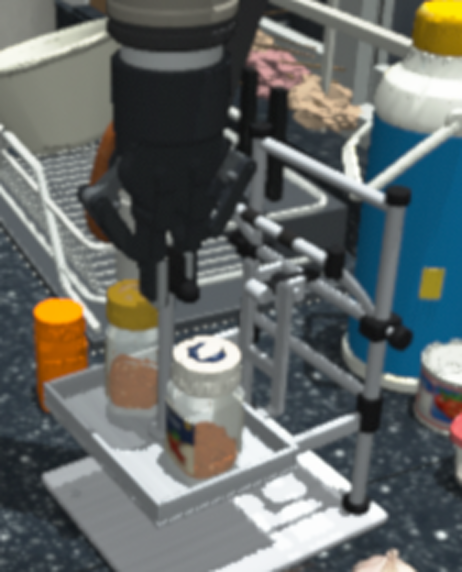

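The side view shows the tray raised clear of the plate, both jars upright and the catch at the upper rung. The load moved onto the rung at 63.5 mm, about 30 mm below buffer contact, as expected. I'll release now.

```bash
python3 - <<'E'
from h import *
p=env.get_ee_pos(); 
env.move_linear([p[0],p[1],.1423+.0628],feed=.02); print(env.get_force().round(1))
env.gripper_to(0.0,20); env.pause(.1); print(env.get_force().round(1))
for w in(.016,.022,.035,.055): env.gripper_to(w)
print(env.get_force().round(1),env.get_grip_force())
p=env.get_ee_pos()
env.move_linear([p[0],p[1],p[2]+.05],feed=.06); env.move_linear([p[0],p[1],.36],feed=.15)
print(env.get_time_s(),env.get_force().round(1))
env.move_linear([.47,-.05,.36],feed=.2)
cv2.imwrite('pics/s3.png',cv2.resize(env.grab_frame('side')[100:360,260:470,::-1],None,fx=2.2,fy=2.2,interpolation=cv2.INTER_CUBIC))
print(env.get_time_s())
E
```

```text
[-2.6  0.5  1.6]
[-3.8  1.3  4.6]
[ 0.4  0.  -0.3] 0.0
21.0583 [0.1 1.  1. ]
22.05
```

View pics/s3.png

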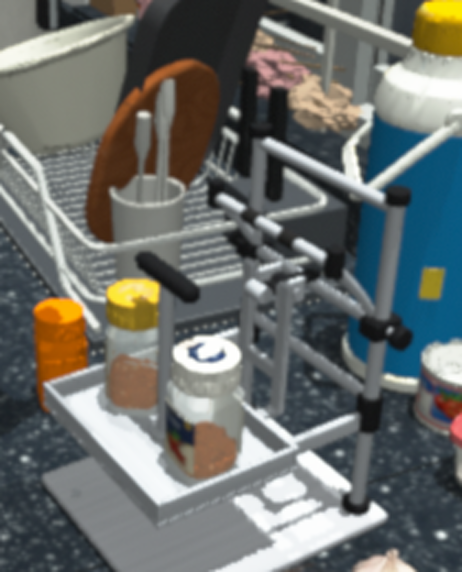

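The caddy hangs on the upper rung at the same height after release. Both jars are standing and the robot is clear.

```bash
python3 -c "
from rig import env
print(env.sign_off())"
```

```text
the job is handed in; nothing more can be done
None
```

The caddy now hangs on the upper rung about 63 mm above its start, released with both jars standing, after a light touch on the buffer bar (about 10 N) during the lift; I handed the job in at about 22 s.

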